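Take the purple meter out of the clamshell case

TASK

At the blood-draw desk, swing the lid of the beige instrument case with the purple tab up and over, past its balance point, so that it stays open by itself. Then lift out the meter with the purple bands and set it down, not dropped, flat with its screen up inside the shallow blue tray. Leave the red-banded meter where it lies in the case, and leave the lid open.

Things in the scene. Friction and masses are not known exactly. Their poses are not given: they have to be found in the camera images.
- case: Beige clamshell case with the purple tab (not the red-tabbed one), fixed; closed 150 (x) by 200 (y) by 70 mm high. Origin: centre of underside, z up; hinge on its +x side, tab on -x. Halves 35 mm high, walls 4. Lower half filled to 22 mm height by a flat insert; two meters lie on it along x, about 45 mm either side (y) of the middle, in either order. Hinge axis along y at x = +75, 35 mm above the table.
- tab (a point): Middle of the purple pull tab, which sticks 36 mm straight out from the middle of the lid's front; 26 mm wide (along the case's y), 10 mm thick, 45 mm above the table when closed, free space around and below. It swings with the lid, 168 mm from the hinge axis, and points up when open. Pinched by its two sides (along the case's y) it can pivot between vertical fingers.
- lid (a joint): Hinge angle of the lid (hollow shell, 0.25 kg) in rad: 0 closed (as at the start), grows as it opens, 1.57 upright, stop at 1.9 (leaning back). The hinge is free, without spring: below about 1.2 rad the lid falls shut; beyond about 1.35 rad it falls back to the stop and stays open.
- meter: The meter to take: off-white rounded block 100 (x) by 36 (y) by 30 mm (z), about 0.1 kg, purple bands near both ends, dark screen on top. Origin: centre of underside; z up through the screen. It starts under the closed lid on the insert, top 52 mm above the table, 17 mm proud of the lower half's rim.
- spare: The meter to leave: same shape and size, but with red bands; it lies beside the other in the case, about 54 mm of free space between them. Origin: centre of its underside.
- tray: Shallow blue open tray, fixed to the table, 170 (x) by 130 (y) by 22 mm high outside, walls and floor 5 mm thick. Origin: centre of its underside on the table; z up.
Not all that is in view belongs to the job. Several things look just like the tray: the one meant starts farthest to the robot's left.

How it is judged:
By the outcome, as a careful person would: the job done as asked, in the order asked, and still so for the second after the job is handed in, with the robot touching nothing.
It also fails if it takes over 62 s, if anything falls off the work surface, if the arm or the gripper's body presses on something with over 40 N, if the wrist force passes 120 N, or if a joint passes its speed limit or range.

ROBOT

A 6-joint arm with a two-finger parallel gripper is mounted at the origin on the work surface. World frame = base frame: x ahead of the robot, y to its left, z up, the work surface at z = 0. Lengths are in mm, angles in rad, forces in N, time in s.
With the tool pointing down it reaches from about 275 to 825 mm from the base axis. Payload 4.9 kg.
Tool frame: the origin (TCP) lies at the very end of the fingers, on their centre line; the grasp point (between the pads) lies 19 mm behind it; z points along the fingers, y is the line along which they close (so a half turn about z gives the same grasp; the last joint's range is limited). The gripper opens to 85 mm and grips with 20 to 120 N. Pads are 22 mm wide; open, the fingers measure 114 mm over their backs; the gripper's body (76 mm by 85 mm) begins 54 mm behind the grasp point. The pads swing forward as they close: fully open they stand 13 mm farther back than shut.
Start: joints at [0.976, 0.326, -0.193, 1.052, 0, 1.437], TCP at [244.563, 492.653, 231.281] pointing down, gripper open.
Joint ranges: [-2.65, 2.65], [-0.97, 1.79], [-1.3, 1.35], [-1.93, 2.1], [-1.47, 1.37], [-3.14, 3.14]. Speed limits (rad/s): [2.57, 2.57, 3.14, 3.14, 3.14, 3.14].

INTERFACE

Orientations are given as [roll, pitch, yaw] about the fixed x, y, z axes, in that order (R = Rz(yaw) Ry(pitch) Rx(roll)).
In Python, from bench import bot, solve_ik, imaging gives the robot as it stands. Calls block until the motion is done:
- bot.move_ptp(position, orientation): joint-space move of the TCP to a pose.
- bot.movel(position, rot=None, max_speed=150, threshold=None): straight line of the TCP; rot=None keeps the orientation; max_speed is the mean speed in mm/s. With threshold (N) it stops when the force on the tool has changed by that much, and returns True; else False.
- bot.move_j(angles): joint-space move.
- bot.grip(opening, effort=None): opening from 0.0 (shut) to 1.0 (fully open); effort is the grip in N (None keeps the last); returns when the fingers have stopped.
- bot.dwell(seconds).
- solve_ik(position, orientation): joint angles nearest the present ones, or None.
- bot.get_state(): the state.
- imaging.capture(name): name is "side" or "top"; returns the picture (384x512x3 uint8, blue, green, red); there is no depth.
- imaging.camera_model(name): a dict with "K" (3x3 intrinsics, pixels), "position" and "rotation" of the camera in the world. Camera axes: x right, y up, looking along -z (the intrinsics and any distortion apply to the point x, -y, -z); pixel columns grow to the right and rows downward; lengths in mm; the calibration is good to about 2 mm. A picture is of the moment at which its call begins. camera_model takes no time and is no camera call.
A pose or a line that the arm cannot do raises bot.IKError and nothing moves.
- bot.sign_off(): hands the job in; it is judged then, once.
The state is a dict: "t": time; "qpos": joint angles; "joint_velocities": joint speeds; "effort": joint torques, N m; "tcp_pos": TCP position; "orientation": TCP orientation; "contact_force": force on the tool from outside, world axes, zero at the start; "wrist_torque": the same for the moment, N m; "opening": opening from 0.0 (shut) to 1.0 (fully open); "gripper_force": force on a finger pad.
Only numpy, scipy, OpenCV 4.12 (cv2) and the standard library are available. Lean on these libraries where they do the work, as an engineer would, in place of code of your own. Each camera call takes 0.05 s, during which the arm holds its last target. There are 200 camera calls.

## Working session

There is one attempt and no reset: what is moved stays moved. The work goes in short steps, each a Python script; the robot and the scene stay as the last script left them, time stands still between calls to the robot, and variables do not carry over. Pictures are saved under pics/ and viewed, at most 10 in all, crops included, and the job is handed in when it is done.

```bash
ls; mkdir -p pics
python3 - <<'E'
from bench import bot, imaging
import cv2,numpy as np
for n in("top","side"):
    cv2.imwrite(f"pics/{n}0.png",imaging.capture(n)); m=imaging.camera_model(n); print({k:np.round(v,3).tolist() if not isinstance(v,str) else v for k,v in m.items()})
print(bot.get_state())
E
```

```text
pics
{'K': [[479.658, 0.0, 239.178], [0.0, 479.658, 196.464], [0.0, 0.0, 1.0]], 'position': [399.642, -149.83, 1342.584], 'rotation': [0.06, -0.01, -1.6]}
{'K': [[359.189, 0.0, 255.277], [0.0, 359.189, 193.456], [0.0, 0.0, 1.0]], 'position': [90.999, -927.186, 766.449], 'rotation': [0.885, 0.001, -0.46]}
{'t': 0.1, 'qpos': array([ 9.75824080e-01,  3.26857723e-01, -1.93474481e-01,  1.05198952e+00,
       -8.26141419e-06,  1.43658322e+00]), 'joint_velocities': array([ 0.00102816,  0.00037695,  0.00224551,  0.00012654, -0.00204235,
        0.00122696]), 'effort': array([ 6.46102035e-04, -4.44238544e+01,  2.63038659e+01,  7.86410936e-03,
       -1.39799395e-04, -2.27767117e-05]), 'tcp_pos': array([244.25513729, 492.21734319, 230.59025586]), 'orientation': array([-3.14007987e+00, -1.95926336e-04,  2.68083337e+00]), 'contact_force': array([-0.36643448,  0.03568284,  0.47888154]), 'wrist_torque': array([ 0.05089429,  0.04107709, -0.0072358 ]), 'gripper_force': 0.0, 'opening': 0.997649534694331}
```

View pics/top0.png

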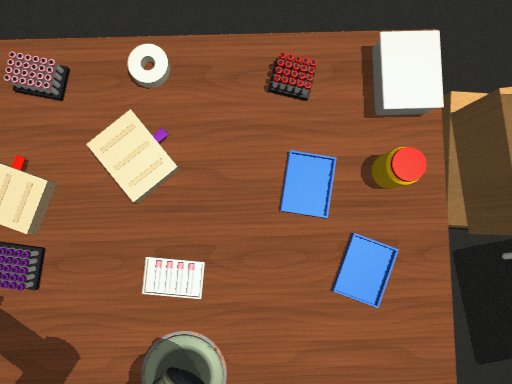

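View pics/side0.png

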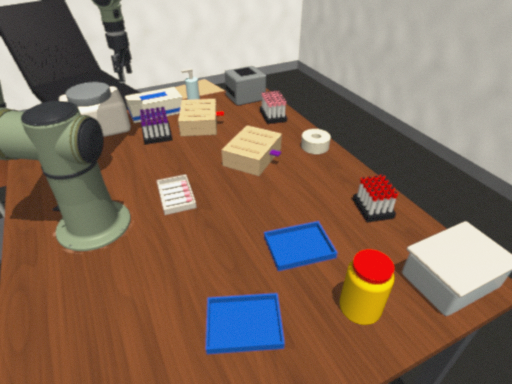

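The top view shows the purple-tab case at (132,155) with its tab at (160,136). The lookalike is the red-tab case at (22,197), and (20,267) is a purple tube rack. There are two trays, at (308,184) and (365,270); left in the image is the robot's left (+y), so the target tray is (308,184). The side view shows the same cases at (252,150) and (198,117), and the same two trays.

```bash
cat > h.py <<'E'
import cv2,numpy as np
from scipy.spatial.transform import Rotation as Ro
from bench import bot, solve_ik, imaging
def cam(n):
    m=imaging.camera_model(n); return np.array(m["K"]),np.array(m["position"]),Ro.from_euler("xyz",m["rotation"]).as_matrix()
def ray(n,px,z):
    K,p,R=cam(n); px=np.atleast_2d(px).astype(float)
    d=np.c_[px,np.ones(len(px))]@np.linalg.inv(K).T*[1,-1,-1]@R.T
    return p+d*((z-p[2])/d[:,2])[:,None]
def proj(n,P):
    K,p,R=cam(n); c=(np.atleast_2d(P)-p)@R*[1,-1,-1]; q=c@K.T; return q[:,:2]/q[:,2:]
def blobs(im,lo,hi,amin=20):
    m=cv2.inRange(cv2.cvtColor(im,cv2.COLOR_BGR2HSV),lo,hi)
    cs,_=cv2.findContours(m,cv2.RETR_EXTERNAL,cv2.CHAIN_APPROX_NONE)
    return sorted([c for c in cs if cv2.contourArea(c)>amin],key=cv2.contourArea,reverse=True)
def rect(n,c,z):
    """min-area rectangle of a contour cast on plane z: centre, long-axis angle, sizes"""
    P=ray(n,c[:,0],z)[:,:2].astype(np.float32); r=cv2.minAreaRect(P); b=cv2.boxPoints(r)
    e=[b[1]-b[0],b[2]-b[1]]; e.sort(key=np.linalg.norm)
    return np.array(r[0]),np.arctan2(e[1][1],e[1][0]),[float(np.linalg.norm(v)) for v in e]
E
python3 - <<'E'
from h import *
im=cv2.imread("pics/top0.png"); si=cv2.imread("pics/side0.png")
for nm,lo,hi,z in(("beige",(15,40,150),(30,140,255),70),("blue",(100,150,80),(120,255,255),22),("purple",(130,100,60),(150,255,255),50)):
    for c in blobs(im,lo,hi): print(nm,c[:,0].mean(0).round(),*rect("top",c,z))
for c in blobs(si,(130,100,60),(150,255,255),8):
    m=cv2.moments(c); print("side purple",m["m10"]/m["m00"],m["m01"]/m["m00"],ray("side",[m["m10"]/m["m00"],m["m01"]/m["m00"]],47))
cv2.imwrite("pics/crop.png",cv2.resize(im[90:220,70:200],None,fx=4,fy=4,interpolation=cv2.INTER_CUBIC))
E
```

```text
beige [132. 155.] [595.16625977 119.07562256] 0.65530664 [152.01280212402344, 201.506103515625]
beige [ 18. 197.] [488.43469238 432.89047241] -0.3765635 [133.34339904785156, 150.81800842285156]
beige [465.  99.] [ 715.6362915 -791.8338623] 1.5144783 [55.23112106323242, 95.12640380859375]
beige [506.  90.] [ 744.26818848 -894.34399414] 1.5440085 [16.508731842041016, 30.47126007080078]
blue [365. 270.] [ 268.00311279 -503.59960938] -0.38851488 [131.50732421875, 168.837646484375]
blue [308. 184.] [ 509.09387207 -355.69284058] -0.1872979 [129.51556396484375, 169.4236602783203]
purple [ 12. 281.] [270.11236572 446.18869019] 1.4167494 [38.76816940307617, 69.48987579345703]
purple [ 14. 252.] [344.64190674 439.35928345] 1.4169236 [17.719491958618164, 79.6917495727539]
purple [ 13. 261.] [323.32531738 440.93591309] 1.4168566 [17.68255043029785, 76.57915496826172]
purple [ 13. 269.] [301.72866821 442.55932617] 1.416851 [17.646865844726562, 73.4720458984375]
purple [160. 135.] [651.46264648  45.00101471] -0.9145636 [26.12528419494629, 34.357913970947266]
side purple 153.28131991051453 117.08445190156598 [[318.03667333 515.91670738  47.        ]]
side purple 274.64141414141415 152.43939393939394 [[649.13849586  42.04163404  47.        ]]
```

View pics/crop.png

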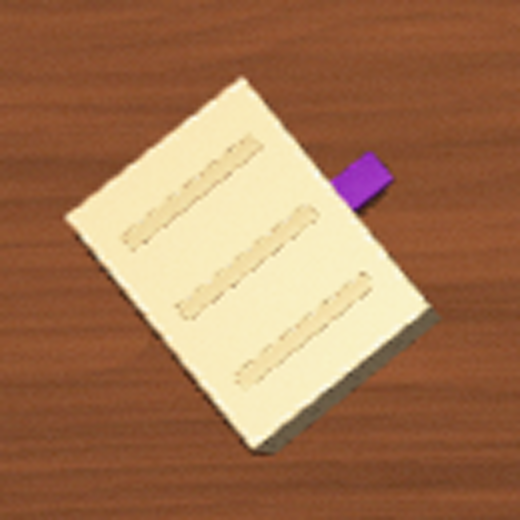

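The crop confirms the beige case with the purple tab. Its top measures 152x201 mm (150x200 given), the tab 26x34 mm, and the tray 130x169 mm. The tab sits 93 mm from the case centre, and the side view agrees within 3 mm. Next I grip near the fingertips and swing the lid.

```bash
cat >> h.py <<'E'
C=np.array([595.2,119.1]); A=2.2262; X=np.array([np.cos(A),np.sin(A)]); Y=np.array([-X[1],X[0]])
def case(x,y,z): return np.r_[C+x*X+y*Y,z]
def tabp(th,r=170.,v=10.,drop=13.): # TCP pose for lid angle th
    return case(75-r*np.cos(th)+v*np.sin(th),0,35+r*np.sin(th)+v*np.cos(th)-drop)
def best_yaw(P,a):
    out=[]
    for y in(a,a-np.pi if a>0 else a+np.pi):
        q=[solve_ik(list(p),[np.pi,0,y]) for p in P]
        if all(k is not None for k in q): out.append((max(abs(k[5]) for k in q),y))
    return min(out)
E
python3 - <<'E'
from h import *
T=np.linspace(0,1.72,9); P=[tabp(t) for t in T]
print(np.round(P[0]),np.round(P[-1]))
j,y=best_yaw(P,A); print("j6",j,"yaw",y)
o=[np.pi,0,y]
bot.grip(0.7,30)
bot.move_ptp(list(P[0]+[0,0,110]),o)
print("hit",bot.movel(list(P[0]),max_speed=120,threshold=15))
bot.grip(0.0,30)
s=bot.get_state(); print(s["t"],s["tcp_pos"],s["opening"],s["gripper_force"],s["contact_force"])
cv2.imwrite("pics/top1.png",imaging.capture("top"))
for p in P[1:4]:
    bot.movel(list(p),max_speed=100); s=bot.get_state(); print(round(s["t"],1),s["contact_force"].round(1),round(s["opening"],2))
a=imaging.capture("side");b=imaging.capture("top")
cv2.imwrite("pics/grip.png",np.vstack([a[60:230,120:400],b[60:230,30:310]]))
E
```

```text
[653.  44.  32.] [528. 206. 189.]
j6 1.1578772914101778 yaw 2.2262
hit False
4.1417 [653.46672126  43.61803807  32.88547093] 0.2932927366728902 29.81944978237152 [-2.39939444 -0.74428628  5.36709675]
4.7 [-0.5  2.  -1.1] 0.3
5.2 [ 0.   5.3 -2.8] 0.29
5.7 [ 1.   5.6 -4.2] 0.3
```

View pics/grip.png

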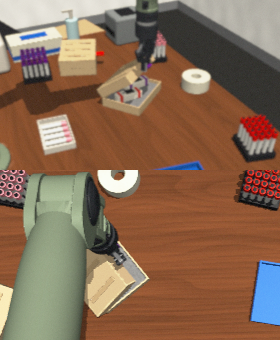

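The side view shows the lid partly open (crop about (130,85)), with the gripper holding the tab and the meters visible inside. I'll carry on with the swing.

Run:
```python
from h import *
T=np.linspace(0,1.72,9); P=[tabp(t) for t in T]
for p in P[4:]:
    bot.movel(list(p),max_speed=100); s=bot.get_state(); print(round(s["t"],1),s["contact_force"].round(1),round(s["opening"],2))
bot.grip(0.8)
p=P[-1]
bot.movel(list(p+[0,0,110]),max_speed=150)
# park over toward tray to clear the view
o=list(bot.get_state()["orientation"])
bot.move_ptp([430,-300,300],[np.pi,0,best_yaw([[430,-300,300]],A)[1]])
b=imaging.capture("top");a=imaging.capture("side"); print(bot.get_state()["t"])
cv2.imwrite("pics/top2.png",b);cv2.imwrite("pics/side2.png",a)
cv2.imwrite("pics/open.png",np.hstack([cv2.resize(b[80:230,60:210],(400,400)),cv2.resize(a[80:200,200:320],(400,400))]))
```

```text
6.4 [-0.3  5.1 -5.4] 0.3
6.9 [ 1.5  2.6 -3.3] 0.3
7.4 [0.  0.6 0.6] 0.3
7.9 [-1.2 -0.1  3.6] 0.29
8.4 [-0.1 -0.6  3.9] 0.3
11.7583
```

View pics/open.png

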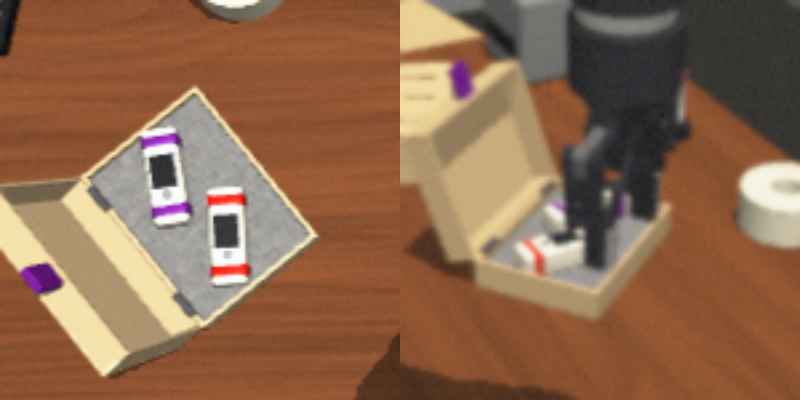

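The lid stays open. The purple-banded meter is at crop (165,176), about pixel (122,146) in the top view, and the red-banded one is at crop (228,235). Both are skewed relative to the case, so I'll measure the target meter's pose.

Run:
```python
from h import *
im=cv2.imread("pics/top2.png")[:, :]
hsv=cv2.cvtColor(im,cv2.COLOR_BGR2HSV)
print("white px",hsv[142:152,112:132].reshape(-1,3)[::9].tolist())
roi=np.zeros(im.shape[:2],np.uint8); roi[120:195,108:160]=1
for nm,lo,hi in(("purple",(130,100,60),(150,255,255)),("red",(0,170,80),(5,255,255)),("white",(0,0,185),(180,40,255))):
    m=cv2.inRange(hsv,lo,hi)*roi
    cs,_=cv2.findContours(m,cv2.RETR_EXTERNAL,cv2.CHAIN_APPROX_NONE)
    for c in cs:
        if cv2.contourArea(c)>10:
            M=cv2.moments(c); q=[M["m10"]/M["m00"],M["m01"]/M["m00"]]; print(nm,np.round(q,1),ray("top",q,52).round(1),rect("top",c,52))
```

```text
white px [[20, 10, 157], [90, 5, 50], [25, 10, 159], [150, 11, 48], [20, 25, 153], [15, 10, 51], [43, 10, 226], [26, 23, 191], [90, 5, 54], [17, 11, 161], [143, 19, 53], [15, 10, 156], [140, 15, 52], [23, 28, 145], [135, 9, 55], [45, 2, 252], [26, 18, 226], [105, 6, 92], [20, 9, 170], [94, 7, 245], [24, 8, 164], [72, 6, 227], [21, 22, 148]]
purple [124.5 158.2] [[590.  142.1  52. ]] (array([590.33917236, 143.46418762]), np.float32(-1.4982932), [8.9454984664917, 38.26762008666992])
purple [120.  132.2] [[661.3 153.2  52. ]] (array([661.15911865, 153.61280823]), np.float32(-1.4436408), [9.385587692260742, 38.56559753417969])
red [145.3 180.9] [[526.8  87.   52. ]] (array([526.54107666,  86.49516296]), np.float32(-1.522184), [8.309865951538086, 35.5937614440918])
red [144.5 154.4] [[598.8  87.8  52. ]] (array([598.45599365,  87.92042542]), np.float32(1.5426985), [8.173513412475586, 35.18180847167969])
white [145.4 184.5] [[517.  87.  52.]] (array([517.16082764,  86.68327332]), np.float32(-1.4566813), [8.041067123413086, 34.96450424194336])
white [124.1 161.6] [[580.6 143.2  52. ]] (array([580.96380615, 143.5017395 ]), np.float32(1.5426188), [8.1549711227417, 32.304962158203125])
white [144.5 167.7] [[562.7  88.5  52. ]] (array([561.87774658,  88.54593658]), np.float32(-0.016795516), [35.065006256103516, 59.883201599121094])
white [143.6 151. ] [[608.1  90.1  52. ]] (array([608.06768799,  90.43351746]), np.float32(1.5428218), [5.453671932220459, 35.079383850097656])
white [121.8 146.9] [[620.8 148.8  52. ]] (array([625.67590332, 150.66143799]), np.float32(0.1246213), [36.95753860473633, 61.34648132324219])
white [119.1 128.9] [[670.4 155.4  52. ]] (array([670.26348877, 155.98748779]), np.float32(-1.3980004), [7.002479076385498, 33.345863342285156])
```

```bash
cat >> h.py <<'E'
M=np.array([625.8,147.8]); aM=0.152; TR=np.array([509.1,-355.7]); aT=-0.187; OFF=8
G=np.r_[M+OFF*np.array([np.cos(aM),np.sin(aM)]),26]; PL=np.r_[TR+OFF*np.array([np.cos(aT),np.sin(aT)]),8]
E
python3 - <<'E'
from h import *
c=[]
for k in(-1,0,1):
    a=solve_ik(list(G),[np.pi,0,aM+k*np.pi]); b=solve_ik(list(PL),[np.pi,0,aT+k*np.pi]); print(k,a is not None and a.round(2) if a is not None else a,b)
    if a is not None and b is not None: c.append((max(abs(a[5]),abs(b[5])),k))
k=min(c)[1]; print("k",k)
bot.grip(0.78,30)
bot.move_ptp([G[0],G[1],200],[np.pi,0,aM+k*np.pi])
bot.movel([G[0],G[1],95],max_speed=120)
a=imaging.capture("side");b=imaging.capture("top"); s=bot.get_state();print(s["t"],s["tcp_pos"],s["contact_force"])
cv2.imwrite("pics/hover.png",np.hstack([cv2.resize(b[60:260,40:240],(400,400)),cv2.resize(a[20:220,150:350],(400,400))]))
E
```

```text
-1 [ 0.12  0.7  -0.15  0.73  0.   -0.03] [-0.72201826  0.68382685 -0.22660844  0.66036104  0.         -0.53501826]
0 [ 0.12  0.7  -0.15  0.73  0.    3.11] [-0.72201826  0.68382685 -0.22660844  0.66036104  0.          2.60657439]
1 [ 0.12  0.7  -0.15  0.73  0.   -0.03] [-0.72201826  0.68382685 -0.22660844  0.66036104  0.         -0.53501826]
k -1
14.925 [634.54539545 149.10222468  96.14653804] [ 0.17516273 -0.64742381 -0.35590807]
```

View pics/hover.png

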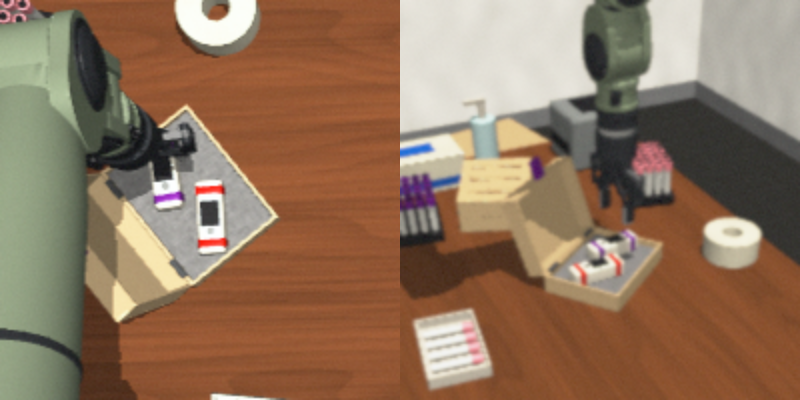

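The forearm sits well above the open lid (tab at about (537,168)), and the fingers hover over the purple-banded meter (about (612,245)). I'll descend, grasp and lift.

Run:
```python
from h import *
print("hit",bot.movel(list(G),max_speed=80,threshold=12)); print(bot.get_state()["tcp_pos"])
bot.grip(0.0,35); s=bot.get_state(); print(s["t"],s["opening"],s["gripper_force"],s["contact_force"].round(1))
bot.movel([G[0],G[1],60],max_speed=60)
bot.movel([G[0],G[1],190],max_speed=150); s=bot.get_state(); print(s["t"],s["opening"],s["gripper_force"],s["contact_force"].round(1))
bot.move_ptp([PL[0],PL[1],150],[np.pi,0,aT-np.pi])
a=imaging.capture("side");b=imaging.capture("top"); s=bot.get_state();print(s["t"],s["opening"],s["gripper_force"])
cv2.imwrite("pics/carry.png",np.hstack([cv2.resize(b[80:280,40:440],(400,200)),cv2.resize(a[80:280,160:360],(200,200))]))
cv2.imwrite("pics/carry.png",np.hstack([cv2.resize(b[70:260,50:350],(450,285)),cv2.resize(a[90:280,200:400],(300,285))]))
```

```text
hit False
[634.21943456 149.07971752  26.49955009]
16.3167 0.41321881120722725 36.87463045120239 [-0.3 -0.   3.6]
18.05 0.410656361969192 36.364014744758606 [ 0.1 -1.1 -1.2]
20.0333 0.4169444733713924 36.243088245391846
```

View pics/carry.png

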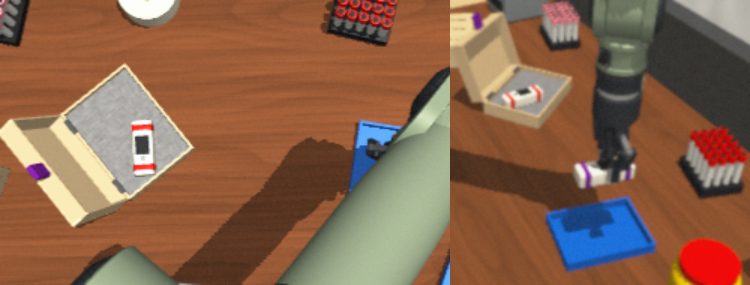

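The meter is held level over the left tray (side crop (603,173), tray at (600,232)). The red-banded meter is still in the case and the lid is still open. I'll lower it until it touches and then release.

Run:
```python
from h import *
bot.movel([PL[0],PL[1],22],max_speed=100)
print("hit",bot.movel([PL[0],PL[1],6],max_speed=20,threshold=5)); s=bot.get_state(); print(s["tcp_pos"],s["contact_force"])
bot.grip(0.68); bot.dwell(0.2)
bot.movel([PL[0],PL[1],150],max_speed=100)
bot.move_ptp([350,-100,300],[np.pi,0,aT-np.pi]); bot.dwell(0.3)
a=imaging.capture("side");b=imaging.capture("top"); print(bot.get_state()["t"])
cv2.imwrite("pics/fin.png",np.hstack([cv2.resize(b[70:260,50:350],(450,285)),cv2.resize(a[90:280,200:400],(300,285))]))
for c in blobs(b[:,270:345],(130,80,60),(155,255,255),5): print(ray("top",c[:,0].mean(0)+[270,0],35))
```

```text
hit True
[ 516.87054166 -357.15417764    9.74727383] [-0.43237849  0.05796745  3.36651017]
25.875
[[ 543.84759645 -360.48228857   35.        ]]
[[ 473.00320443 -346.79586925   35.        ]]
```

View pics/fin.png

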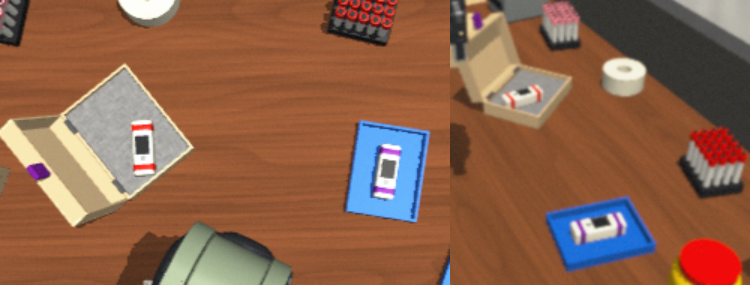

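The purple-banded meter lies flat, screen up, in the middle of the left tray (crop (387,171)). The red-banded meter is in the case (143,147), and the lid is open.

```bash
python3 -c "
from bench import bot
print(bot.sign_off())"
```

```text
the job is handed in; nothing more can be done
None
```

The job is handed in at about 26 s: the lid stays open by itself, the purple-banded meter lies flat with its screen up in the leftmost blue tray, and the red-banded meter is untouched in the case.

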